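# Index the airbrush arm over the cleaning flask

### The arm

A 6-joint arm with a two-finger parallel gripper is mounted at the origin on the work surface. World frame = base frame: x ahead of the robot, y to its left, z up, the work surface at z = 0. Lengths are in m, angles in rad, forces in N, time in s.
With the tool pointing down it reaches from about 0.275 to 0.775 m from the base axis. Payload 14.6 kg.
Tool frame: the origin (TCP) lies on the centre line of the jaws, within the pads' length; the fingertips stand tips_ahead ahead of it and the grasp point (between the pads) lies 6 mm ahead of it (tips_ahead is the distance from the TCP to the fingertips, in m); z points along the fingers, y is the line along which they close (so a half turn about z gives the same grasp; the last joint's range is limited). The gripper opens to 85 mm and grips with 20 to 120 N. Pads are 22 mm wide; open, the fingers measure 114 mm over their backs; the gripper's body (76 mm by 85 mm) begins 54 mm behind the grasp point. The pads swing forward as they close: fully open they stand 13 mm farther back than shut.
Start: joints at [-1.409, 0.263, -0.048, 1.259, 0, 1.415], TCP at [0.164, -0.499, 0.256] pointing down, gripper open.
Joint ranges: [-2.65, 2.65], [-0.89, 1.7], [-1.18, 1.37], [-2.13, 2.11], [-1.35, 1.29], [-3.14, 3.14]. Speed limits (rad/s): [1.89, 1.89, 2.57, 2.79, 3.14, 3.14].

### API

Orientations are given as a rotation vector (axis times angle).
In Python, from rig import * gives the robot as it stands. The module is installed in compiled form; this text tells all that it offers.
- The arm moves only by the shell command python3 -m handwheel 'ROWS' [FORCE]. ROWS is JSON, a list of rows, each an object of numbers: "x", "y", "z": the shift along the tool's x, y, z in cm; "ax", "ay", "az": the turn, a rotation vector about the tool's x, y, z in degrees; "grip": the closure in counts, from 0 (fully open) to 255 (shut). A call has exactly 10 rows; each row shifts and turns the commanded pose from where the row before left it, along the tool's axes as they then stand; what a row does not reach is not made up. A row lasts 1/12 s, in which the tool goes at most 41.7 mm and 7.16 degrees, less where a joint would pass 70% of its speed; a pose out of reach is approached as far as the arm can. A call with a gripper value outside its range is refused whole. The fingers move at their own pace and stop on an object; FORCE is the grip in N (left out, the last holds). Time passes only in rows, so rows that do not move let the fingers close, or fill a call up. It gives the time, the measured TCP pose, the force, the opening and the grip force at its end, in the units of the state.
- get_state(): the state, without advancing time (a new reading comes with each control period).
- snapshot(name): name is "side" or "top" or "wrist"; returns a dict with "color" (420x560x3 uint8, red, green, blue), "z_map" (420x560 float32, m along the optical axis (not along the pixel's ray), 0 where there is no reading), "vertical_fov" (degrees; the focal length in pixels is half the picture's height over the tangent of half this angle, whatever the lens; pixels are square), "cx", "cy" (the principal point, pixels), "rvec" (rotation vector, rad) and "tvec" (3), from world to camera coordinates, as OpenCV has them; the wrist camera has in their place "tool_from_camera" (4x4, takes a point from camera to tool coordinates, whose origin is the TCP and whose axes are the flange's). Camera axes: x right, y down, z forward; pixel columns grow to the right and rows downward; lengths in m; the calibration is good to about 2 mm. A picture is of the moment at which its call begins: read the wrist's pose just before it.
- hand_in(): hands the job in; it is judged then, once.
The state is a dict: "t": time; "qpos": joint angles; "qvel": joint speeds; "joint_efforts": joint torques, N m; "tool_pos": TCP position; "eef_rot": TCP orientation; "contact_force": force on the tool from outside, world axes, zero at the start; "moment": the same for the moment, N m; "opening": finger opening in m; "grasp_force": force on a finger pad.
Only numpy, scipy, OpenCV 4.12 (cv2) and the standard library are available. Lean on these libraries where they do the work, as an engineer would, in place of code of your own. Each camera call takes 0.05 s, during which the arm holds its last target. There are 200 camera calls.

### The job

The airbrush on the swing arm is to hang over the open conical glass flask, which stands one hole to the left or to the right: hook a fingertip under the top of the pin's pull ring and gently lift the spring index pin out of its hole, swing the arm that way by one hole only, and let the pin drop fully home in the new hole. Do not pinch the ring, and do not push, lift or carry any of the jars, cups and bottles.

Things in the scene. Friction and masses are not known exactly. Their poses are not given: they have to be found in the camera images.
- index_base: Fixed index quadrant on the table: black foot and aluminium sector plate, top at z = 22 mm, 120 to 178 mm from the pivot, about 55 degrees either side of its x axis. Origin on the table at the pivot (vertical hinge axis); x points along the middle hole, y left, z up. Place and yaw (to 0.28 rad) vary.
- hole2 (a point): Middle hole, where the pin starts, centre of its mouth (z = 22 mm). Five square holes, 13 mm wide and 10 mm deep, lie on a 150 mm radius about the pivot at -0.768, -0.384, 0, 0.384 and 0.768 rad; this is the one at 0.
- swing_arm (a joint): Angle (rad) of the swing arm, an aluminium bar 26 mm wide, top at z = 38 mm; pivot hub 44 mm across, 52 mm high. 0: middle hole (the start); positive: to the left (counter-clockwise from above); next hole left +0.384, right -0.384. The 8 mm pin has 0.017 rad of play each way in a hole. The arm stays where it is left (friction about 1 N at the pin).
- index_pin (a joint): Lift (m) of the spring pin, straight up in the arm: 0 fully home, stop at 0.018, clear of the plate from 0.010 up. The spring presses it down, about 5 N at 0 and 8 N at 0.018. Released between holes it rests on the plate at about 0.010 and drops in when the arm brings it over a hole.
- ring_center (a point): Middle of the opening of the upright steel pull ring on the pin, 150 mm from the pivot, z = 94 mm with the pin home; moves with arm and pin. The opening is 50 mm wide across the arm, from 22 mm below this point (bottom rail) to 21 mm above it (top bar's underside). It faces along the arm: a fingertip enters from the pivot side, slanting down. Side rails are 6 mm rods; ring top z = 128 mm.
- ring_bar: Round underside bar of the ring's top, 8 mm thick, 48 mm long across the arm, under a 12 mm wide strap; the fingertip must bear up against it. Origin at its middle, 25 mm above ring_center; x along the arm away from the pivot, y across, z up. The pin housing below the ring (26 mm across) ends at z = 64 mm.
- nozzle (a point): Tip of the airbrush, 336 mm from the pivot along the arm, z = 85 mm. The airbrush (black handle, steel nose and colour cup, 120 mm long) is fixed to the arm, points outward, and with its bracket begins 215 mm from the pivot, up to z = 135 mm.
- flask: Open conical glass flask (cleaning pot), 66 mm high, 76 mm across its foot, mouth 48 mm; loose. Origin at the centre of its underside. It stands 335 mm from the pivot, in front of the next hole to the left or to the right.
- lidded_jar: Squat straight glass jar with white lid, 58 mm high, 68 mm across, in front of the next hole on the other side from the flask. Origin under its centre.
- drip_cup: Small white open cup, 34 mm high, 48 mm across, under the airbrush's starting place. Origin under its centre.
- paint_a: Small paint bottle, 52 mm high, 26 mm across, left of the pivot. Origin under its centre.
- paint_b: Small paint bottle, 52 mm high, 26 mm across, right of the pivot. Origin under its centre.
- cup_stack: Stack of nested white cups, 62 mm high, 66 mm across, at the right. Origin under its centre.
- squeeze_a: Tall white squeeze bottle, 190 mm high, 66 mm across, at the left. Origin under its centre.
- squeeze_b: Tall white squeeze bottle, 190 mm high, 66 mm across, at the right. Origin under its centre.
Things that resemble listed ones, but are neither listed nor needed, are in the scene too. What is shaped like the flask but red is not meant.

How it is judged:
On the way, in this order (a step that is already met when the one before it is completed fails the run):
1. the pin is drawn clear of its hole (over 10 mm) by a finger bearing under the ring's top bar, the arm still at the middle hole (value of joint index_pin above 0.01 m and value of joint swing_arm between -0.12 and 0.12 rad and contact force between the fingers and ring_bar above 1 N), for 0.1 s.
2. the arm is swung more than half-way to the next hole on the flask's side (((y of flask in the frame of index_base above 0 m and value of joint swing_arm above 0.22 rad) or (not (y of flask in the frame of index_base above 0 m) and value of joint swing_arm below -0.22 rad))), for 0.05 s.
At the end, for the whole second after the job is handed in: The pin is home (lift under 2 mm) with the arm within 0.03 rad of the next hole on the flask's side, the airbrush tip within 24 mm (horizontally) of the flask's centre, the flask upright and at rest on the table (value of joint index_pin below 0.002 m and ((y of flask in the frame of index_base above 0 m and value of joint swing_arm between 0.354 and 0.414 rad) or (not (y of flask in the frame of index_base above 0 m) and value of joint swing_arm between -0.414 and -0.354 rad)) and horizontal distance between nozzle and flask below 0.024 m and angle between flask's own z axis and vertical below 0.1 rad and linear speed of flask below 0.02 m/s and height (world z) of flask below 0.005 m); the robot touches nothing.
It fails at once if the arm swung well past the next hole (over 0.55 rad), or the wrong way (over 0.15 rad) (value of joint swing_arm above 0.55 rad or value of joint swing_arm below -0.55 rad or (y of flask in the frame of index_base above 0 m and value of joint swing_arm below -0.15 rad) or (not (y of flask in the frame of index_base above 0 m) and value of joint swing_arm above 0.15 rad)).
It fails at once if the flask was pushed or lifted (moved over 15 mm) (distance of flask from where it was at the start of the episode above 0.015 m).
It fails at once if a jar, cup or bottle was pushed, lifted or carried (moved over 15 mm) or tipped (distance of any of lidded_jar, drip_cup, paint_a, paint_b, cup_stack, squeeze_a, squeeze_b from where it was at the start of the episode above 0.015 m or angle between any of lidded_jar, drip_cup, paint_a, paint_b, cup_stack, squeeze_a, squeeze_b's own z axis and vertical above 0.3 rad).
It fails at once if the ring was wrenched (over 60 N against its top bar) (contact force between the fingers and ring_bar above 60 N).
It also fails if it takes over 40 s, if anything falls off the work surface, if the arm or the gripper's body presses on something with over 40 N, if the wrist force passes 120 N, or if a joint passes its speed limit or range.

## Working session

There is one attempt and no reset: what is moved stays moved. The work goes in short steps, Python scripts to look and compute and a shell command to move; the robot and the scene stay as the last step left them, time stands still between calls to the robot, and variables do not carry over. Pictures are saved under pics/ and viewed, at most 10 in all, crops included, and the job is handed in when it is done.

```bash
mkdir -p pics
cat > h.py <<'E'
from rig import *
import numpy as np, cv2
from scipy.spatial.transform import Rotation as R
def f_of(s): return s["color"].shape[0]/2/np.tan(np.radians(s["vertical_fov"])/2)
def cloud(s,st=None):
    h,w=s["z_map"].shape; v,u=np.mgrid[:h,:w]; z=s["z_map"]; f=f_of(s)
    P=np.dstack([(u-s["cx"])/f*z,(v-s["cy"])/f*z,z])
    if "rvec" in s:
        M=R.from_rotvec(np.ravel(s["rvec"])).as_matrix(); W=(P-np.ravel(s["tvec"]))@M
    else:
        T=np.array(s["tool_from_camera"]); W=P@T[:3,:3].T+T[:3,3]
        W=W@R.from_rotvec(st["eef_rot"]).as_matrix().T+np.array(st["tool_pos"])
    W[z==0]=np.nan; return W
E
python3 - <<'E'
from h import *
st=get_state(); print({k:np.round(v,3) for k,v in st.items()})
for n in("side","top"):
    s=snapshot(n); cv2.imwrite(f"pics/{n}.png",s["color"][:,:,::-1]); np.save(n+".npy",s,allow_pickle=True)
    W=cloud(s); print(n,f_of(s),s["cx"],s["cy"],s["rvec"],s["tvec"],np.nanmin(W.reshape(-1,3),0),np.nanmax(W.reshape(-1,3),0))
E
```

```text
{'t': np.float64(0.0), 'qpos': array([-1.409,  0.264, -0.049,  1.259, -0.   ,  1.416]), 'qvel': array([-0.   ,  0.   ,  0.001, -0.001,  0.001,  0.   ]), 'joint_efforts': array([ 1.0000e-03, -6.3762e+01,  3.8456e+01,  1.4000e-02, -0.0000e+00,
        0.0000e+00]), 'tool_pos': array([ 0.163, -0.499,  0.256]), 'eef_rot': array([-3.101, -0.495,  0.   ]), 'contact_force': array([-1.206, -0.125,  0.136]), 'moment': array([0.016, 0.027, 0.032]), 'grasp_force': np.float64(0.0), 'opening': np.float64(0.085)}
side 536.0109108044405 280.04486979972046 214.63431231443272 [ 0.50784529 -2.60102426  1.31700443] [0.5589469  0.21289814 1.20962204] [-0.09058779 -2.29858084 -0.77603533] [2.17038601 0.68212676 0.6474671 ]
top 456.24564941165846 279.7514288898325 206.4886848194164 [ 2.11664044 -2.17689305  0.20009483] [-0.01903029  0.60399611  1.36785074] [-0.15753048 -1.59196103 -0.78051206] [1.86822786 1.37233239 0.79126359]
```

View pics/top.png

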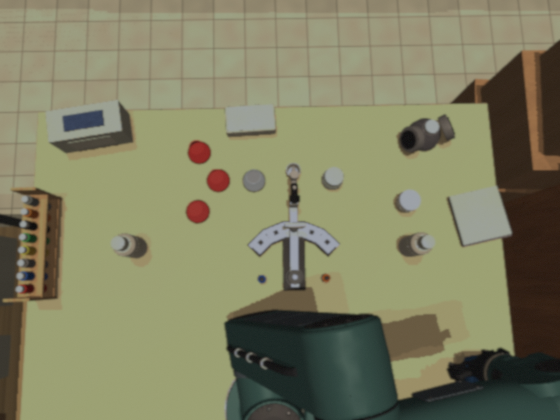

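View pics/side.png

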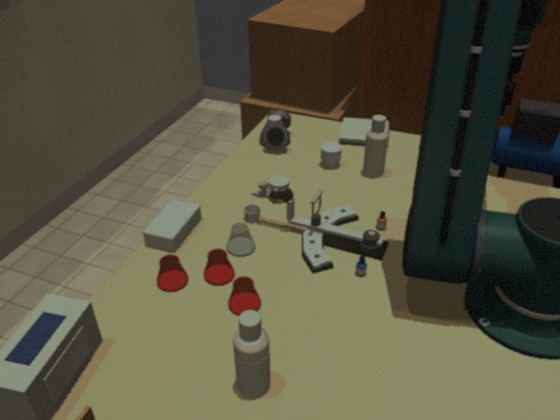

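The top view shows the hub at about (295,279), the airbrush tip near (293,170), the glass flask at (254,181) on the left and the white-lidded jar at (333,178) on the right. The side view agrees: flask at (240,240), ring near (317,203). Next I measure these.

Run:
```python
from h import *
for n in("top","side"):
    s=np.load(n+".npy",allow_pickle=True).item(); W=cloud(s)
    pts={"top":dict(hub=(295,277),nozz=(293,171),plateL=(262,242),plateR=(326,242),flask=(254,181),jar=(333,177)),
         "side":dict(hub=(371,238),ringtop=(319,195),flask=(240,240),nozz=(252,213),jar=(279,184))}[n]
    for k,(u,v) in pts.items(): print(n,k,np.round(W[v,u],3))
s=np.load("top.npy",allow_pickle=True).item(); W=cloud(s); 
roi=(np.abs(W[...,1])<.3)&(W[...,0]>.25)&(W[...,0]<.85)
hub=roi&(W[...,2]>.045)&(W[...,2]<.058)&(W[...,0]<.45)
print("hub",hub.sum(),np.nanmean(W[hub],0), np.nanmin(W[hub],0),np.nanmax(W[hub],0))
pl=roi&(W[...,2]>.015)&(W[...,2]<.027); print("plate",pl.sum(),np.nanmin(W[pl],0),np.nanmax(W[pl],0))
# arm bar top z~38
b=roi&(W[...,2]>.033)&(W[...,2]<.043)&(W[...,0]<.62)&(np.abs(W[...,1]+.0)<.08); p=W[b][:,:2]; print("bar",len(p),p.mean(0),np.min(p,0),np.max(p,0)); print(cv2.fitLine(p.astype(np.float32),cv2.DIST_HUBER,0,.01,.01).ravel())
for n in("top","side"):
    s=np.load(n+".npy",allow_pickle=True).item(); W=cloud(s)
    r=(W[...,2]>.105)&(W[...,2]<.14)&(np.abs(W[...,1])<.1)&(W[...,0]>.38)&(W[...,0]<.62); print(n,"ring",r.sum(),W[r].mean(0) if r.any() else 0); print(np.round(W[r][:30],3))
s=np.load("top.npy",allow_pickle=True).item()
cv2.imwrite("pics/topc.png",cv2.resize(s["color"][150:300,230:360,::-1],None,fx=5,fy=4,interpolation=cv2.INTER_CUBIC)[:600,:])
```

```text
top hub [ 0.385 -0.076  0.049]
top nozz [ 0.696 -0.076  0.13 ]
top plateL [0.498 0.022 0.011]
top plateR [ 0.492 -0.179  0.016]
top flask [0.697 0.044 0.003]
top jar [ 0.692 -0.206  0.053]
side hub [ 0.382 -0.063  0.045]
side ringtop [ 0.53  -0.083  0.125]
side flask [0.686 0.065 0.043]
side nozz [ 0.714 -0.067  0.031]
side jar [ 0.684 -0.187  0.06 ]
hub 149 [ 0.38586844 -0.07528538  0.04910768] [ 0.3673281  -0.17613139  0.04503717] [0.42464135 0.03335486 0.05617318]
plate 1636 [ 0.34834033 -0.23822045  0.01500067] [0.84970009 0.25935094 0.02699755]
bar 336 [ 0.47734682 -0.06606833] [ 0.35838507 -0.07997154] [0.6020663 0.0397997]
[ 0.9992925  -0.03760937  0.48013556 -0.0694921 ]
top ring 129 [ 0.56908309 -0.0747227   0.12211086]
[[ 0.619 -0.077  0.118]
 [ 0.62  -0.081  0.115]
 [ 0.619 -0.083  0.117]
 [ 0.62  -0.087  0.114]
 [ 0.62  -0.089  0.115]
 [ 0.619 -0.092  0.117]
 [ 0.617 -0.062  0.118]
 [ 0.617 -0.065  0.117]
 [ 0.618 -0.069  0.11 ]
 [ 0.617 -0.071  0.114]
 [ 0.616 -0.074  0.122]
 [ 0.616 -0.077  0.119]
 [ 0.616 -0.08   0.119]
 [ 0.617 -0.083  0.116]
 [ 0.617 -0.086  0.113]
 
[... 432 characters left out ...]
19]
 [ 0.62  -0.096  0.114]
 [ 0.615 -0.09   0.119]
 [ 0.614 -0.096  0.115]
 [ 0.612 -0.097  0.115]
 [ 0.619 -0.087  0.117]
 [ 0.62  -0.096  0.111]
 [ 0.614 -0.089  0.117]
 [ 0.613 -0.092  0.115]
 [ 0.611 -0.094  0.114]
 [ 0.619 -0.086  0.114]
 [ 0.615 -0.083  0.117]
 [ 0.613 -0.084  0.117]
 [ 0.61  -0.085  0.117]
 [ 0.607 -0.085  0.118]
 [ 0.538 -0.097  0.127]
 [ 0.536 -0.099  0.126]
 [ 0.532 -0.096  0.129]
 [ 0.529 -0.095  0.131]
 [ 0.62  -0.081  0.114]
 [ 0.616 -0.079  0.116]
 [ 0.612 -0.077  0.119]
 [ 0.612 -0.081  0.116]
 [ 0.606 -0.075  0.121]
 [ 0.607 -0.083  0.116]
 [ 0.603 -0.081  0.118]
 [ 0.539 -0.091  0.127]
 [ 0.535 -0.089  0.13 ]
 [ 0.533 -0.091  0.129]
 [ 0.531 -0.092  0.129]]
```

View pics/topc.png

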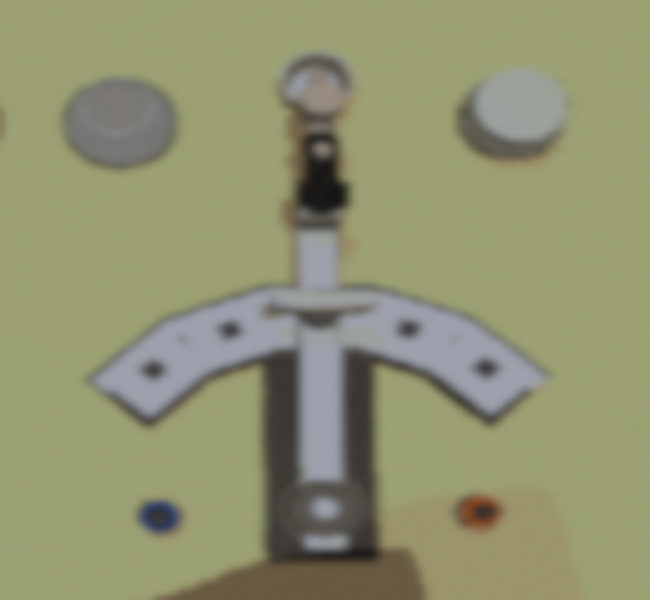

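The crop shows four visible holes at crop pixels (152,370), (229,329), (409,328) and (486,368), the hub centre at (323,508), and the ring strap from about (268,308) to (375,305). I cast the holes as rays onto z=22 mm and fit the base pose.

```bash
cat >> h.py <<'E'
def ray(s,u,v,z):
    M=R.from_rotvec(np.ravel(s["rvec"])).as_matrix(); t=np.ravel(s["tvec"]); f=f_of(s)
    d=M.T@np.array([(u-s["cx"])/f,(v-s["cy"])/f,1]); c=-M.T@t
    return c+d*(z-c[2])/d[2]
E
python3 - <<'E'
from h import *
s=np.load("top.npy",allow_pickle=True).item()
g=lambda u,v,z:ray(s,230+(u+.5)/5-.5,150+(v+.5)/4-.5,z)
H=np.array([g(152,370,.022),g(229,329,.022),g(409,328,.022),g(486,368,.022)])[:,:2]
A=np.array([.768,.384,-.384,-.768]); L=.15*np.c_[np.cos(A),np.sin(A)]
hm,lm=H.mean(0),L.mean(0); a,b=H-hm,L-lm
yaw=np.arctan2((b[:,0]*a[:,1]-b[:,1]*a[:,0]).sum(),(a*b).sum()); c,q=np.cos(yaw),np.sin(yaw); Rm=np.array([[c,-q],[q,c]])
p=hm-Rm@lm; print("pivot",p,"yaw",yaw,"res",np.round(H-(L@Rm.T+p),4).tolist())
print("hub",g(323,508,.052)); print("ringends",g(268,308,.128),g(375,305,.128), "exp ring",p+Rm@[.15,0])
print("nozzle exp",p+Rm@[.336,0],"flask",g(119,118,.03),"exp",p+.335*(Rm@[np.cos(.384),np.sin(.384)]))
s2=np.load("side.npy",allow_pickle=True).item(); cv2.imwrite("pics/sidec.png",cv2.resize(s2["color"][170:290,220:400,::-1],None,fx=4,fy=4,interpolation=cv2.INTER_CUBIC))
E
```

```text
pivot [ 0.38686443 -0.07413767] yaw -0.020858939439916242 res [[-0.0003, 0.0006], [0.0003, 0.0002], [0.0003, -0.0006], [-0.0003, -0.0003]]
hub [ 0.3866263  -0.07323448  0.052     ]
ringends [ 0.53070413 -0.04223258  0.128     ] [ 0.53120072 -0.1046916   0.128     ] exp ring [ 0.5368318  -0.07726629]
nozzle exp [ 0.72279133 -0.08114577] flask [0.69672858 0.04463169 0.03      ] exp [0.70001763 0.04485841]
```

View pics/sidec.png

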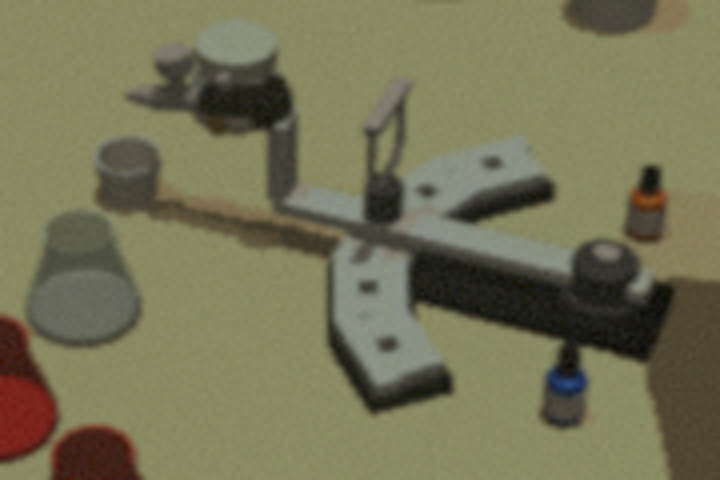

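The holes fit to 0.6 mm and the hub agrees: pivot (0.387,-0.074), yaw -0.021, ring centre about (0.537,-0.077,0.094), flask on the left at the predicted spot. The side crop shows the upright ring at (385,110), clear of the airbrush. Now I plan the approach with tool y horizontal and the fingers shut, slanting 35° down.

```bash
cat >> h.py <<'E'
def Rt(slant,psi):
    s,c=np.sin(slant),np.cos(slant); z=np.array([c*np.cos(psi),c*np.sin(psi),-s]); y=np.array([np.sin(psi),-np.cos(psi),0]); return np.c_[np.cross(y,z),y,z]
def to(pos,Rg=None):
    st=get_state(); R0=R.from_rotvec(st["eef_rot"]).as_matrix()
    print("shift cm",np.round(100*R0.T@(np.array(pos)-st["tool_pos"]),2))
    if Rg is not None: print("turn deg",np.round(np.degrees(R.from_matrix(R0.T@Rg).as_rotvec()),2),"shift in goal frame cm",np.round(100*Rg.T@(np.array(pos)-st["tool_pos"]),2))
E
python3 - <<'E'
import rig; print([k for k in dir(rig) if k[0]!='_'], getattr(rig,'tips_ahead',None))
from h import *
to([.40,-.075,.27],Rt(np.radians(35),-.021))
E
```

```text
['PlanningError', 'get_state', 'hand_in', 'snapshot', 'tips_ahead'] 0.025
shift cm [ 35.67 -32.89  -1.38]
turn deg [-9.33 54.46 17.81] shift in goal frame cm [ 14.21 -42.85  17.83]
```

```bash
python3 -m handwheel '[{"x":2.9,"y":-2.6,"z":-0.1,"grip":255},{"x":2.9,"y":-2.6,"z":-0.1,"grip":255},{"x":2.9,"y":-2.6,"z":-0.1,"grip":255},{"x":2.9,"y":-2.6,"z":-0.1,"grip":255},{"x":2.9,"y":-2.6,"z":-0.1,"grip":255},{"x":2.9,"y":-2.6,"z":-0.1,"grip":255},{"x":2.9,"y":-2.6,"z":-0.1,"grip":255},{"x":2.9,"y":-2.6,"z":-0.1,"grip":255},{"x":2.9,"y":-2.6,"z":-0.1,"grip":255},{"x":2.9,"y":-2.6,"z":-0.1,"grip":255}]' 20
python3 - <<'E'
from h import *
to([.40,-.075,.27],Rt(np.radians(35),-.021))
E
```

```text
shift cm [ 35.67 -32.89  -1.38]
turn deg [-9.33 54.46 17.81] shift in goal frame cm [ 14.21 -42.85  17.83]$[0]: bad value
```

```bash
python3 -m handwheel '[{"x":2.9,"y":-2.6,"z":-0.1,"ax":0,"ay":0,"az":0,"grip":255},{"x":2.9,"y":-2.6,"z":-0.1,"ax":0,"ay":0,"az":0,"grip":255},{"x":2.9,"y":-2.6,"z":-0.1,"ax":0,"ay":0,"az":0,"grip":255},{"x":2.9,"y":-2.6,"z":-0.1,"ax":0,"ay":0,"az":0,"grip":255},{"x":2.9,"y":-2.6,"z":-0.1,"ax":0,"ay":0,"az":0,"grip":255},{"x":2.9,"y":-2.6,"z":-0.1,"ax":0,"ay":0,"az":0,"grip":255},{"x":2.9,"y":-2.6,"z":-0.1,"ax":0,"ay":0,"az":0,"grip":255},{"x":2.9,"y":-2.6,"z":-0.1,"ax":0,"ay":0,"az":0,"grip":255},{"x":2.9,"y":-2.6,"z":-0.1,"ax":0,"ay":0,"az":0,"grip":255},{"x":2.9,"y":-2.6,"z":-0.1,"ax":0,"ay":0,"az":0,"grip":255}]' 20
python3 - <<'E'
from h import *
to([.40,-.075,.27],Rt(np.radians(35),-.021))
E
```

```text
t: 0.93
tool_pos: [0.3584, -0.1596, 0.2663]
eef_rot: [3.102, 0.495, 0.0]
contact_force: [0.7, -1.7, 0.3]
opening: -0.0
grasp_force: 0.0
shift cm [ 6.58 -6.74 -0.37]
turn deg [-9.28 54.46 17.82] shift in goal frame cm [ 2.58 -8.54  3.05]
```

```bash
python3 -m handwheel '[{"x":2.2,"y":-2.2,"z":-0.1,"ax":-0.9,"ay":5.5,"az":1.8,"grip":255},{"x":2.2,"y":-2.2,"z":-0.1,"ax":-0.9,"ay":5.5,"az":1.8,"grip":255},{"x":2.2,"y":-2.2,"z":-0.1,"ax":-0.9,"ay":5.5,"az":1.8,"grip":255},{"x":0,"y":0,"z":0,"ax":-0.9,"ay":5.5,"az":1.8,"grip":255},{"x":0,"y":0,"z":0,"ax":-0.9,"ay":5.5,"az":1.8,"grip":255},{"x":0,"y":0,"z":0,"ax":-0.9,"ay":5.5,"az":1.8,"grip":255},{"x":0,"y":0,"z":0,"ax":-0.9,"ay":5.5,"az":1.8,"grip":255},{"x":0,"y":0,"z":0,"ax":-0.9,"ay":5.5,"az":1.8,"grip":255},{"x":0,"y":0,"z":0,"ax":-0.9,"ay":5.5,"az":1.8,"grip":255},{"x":0,"y":0,"z":0,"ax":-0.9,"ay":5.4,"az":1.8,"grip":255}]'
python3 - <<'E'
from h import *
G=Rt(np.radians(35),-.021); print(np.round(get_state()["qpos"],2))
p=np.array([.387,-.074,0]); e=np.array([np.cos(-.021),np.sin(-.021),0]); rc=p+.15*e+[0,0,.094]
# tip goal: 3mm past ring plane, 2 mm below centre
T=rc+.003*e+[0,0,-.002]; tcp=T-.025*G[:,2]; np.save("tcp.npy",tcp); print("insert tcp",tcp,"pre",tcp-.07*G[:,2])
to(tcp-.07*G[:,2],G)
E
```

```text
t: 1.77
tool_pos: [0.4017, -0.0793, 0.275]
eef_rot: [2.775, -0.035, 1.465]
contact_force: [1.9, -1.1, 1.1]
opening: -0.0001
grasp_force: 0.0
[-0.8  -0.44 -1.04  0.17  0.62  2.64]
insert tcp [ 0.51949198 -0.07678274  0.10633941] pre [ 0.46216398 -0.07557868  0.14648976]
shift cm [-7.2  -0.42 12.24]
turn deg [-0.19 -0.65 -0.36] shift in goal frame cm [-7.06 -0.5  12.32]
```

```bash
python3 -m handwheel '[{"x":-0.7,"y":-0.05,"z":1.2,"ax":0,"ay":0,"az":0,"grip":255},{"x":-0.7,"y":-0.05,"z":1.2,"ax":0,"ay":0,"az":0,"grip":255},{"x":-0.7,"y":-0.05,"z":1.2,"ax":0,"ay":0,"az":0,"grip":255},{"x":-0.7,"y":-0.05,"z":1.2,"ax":0,"ay":0,"az":0,"grip":255},{"x":-0.7,"y":-0.05,"z":1.2,"ax":0,"ay":0,"az":0,"grip":255},{"x":-0.7,"y":-0.05,"z":1.2,"ax":0,"ay":0,"az":0,"grip":255},{"x":-0.7,"y":-0.05,"z":1.2,"ax":0,"ay":0,"az":0,"grip":255},{"x":-0.7,"y":-0.05,"z":1.2,"ax":0,"ay":0,"az":0,"grip":255},{"x":-0.7,"y":-0.05,"z":1.2,"ax":0,"ay":-0.6,"az":-0.4,"grip":255},{"x":-0.7,"y":0,"z":1.2,"ax":0,"ay":0,"az":0,"grip":255}]'
python3 - <<'E'
from h import *
G=Rt(np.radians(35),-.021); print(np.round(get_state()["qpos"],2))
tcp=np.load("tcp.npy"); to(tcp,G)
st=get_state(); s=snapshot("wrist"); W=cloud(s,st); t=snapshot("side")
f=cv2.resize(s["color"],(560,420)); c=cv2.resize(t["color"][120:270,260:400],(392,420)); 
cv2.imwrite("pics/w1.png",np.hstack([f[:, :400] if 0 else cv2.resize(f,(400,300)).repeat(1,0),cv2.resize(c,(380,300))])[:,:,::-1])
r=(W[...,2]>.10)&(W[...,2]<.14)&(np.abs(W[...,1]+.077)<.05)&(W[...,0]>.51)&(W[...,0]<.56); q=W[r]
print("ring pts",r.sum(),q.min(0),q.max(0),np.median(q,0)) if r.any() else print("none")
E
```

```text
t: 2.6
tool_pos: [0.4711, -0.0865, 0.1809]
eef_rot: [-2.812, 0.014, -1.386]
contact_force: [-0.2, -0.3, 0.2]
opening: -0.0001
grasp_force: 0.0
[-0.61 -0.09 -1.18 -0.33  0.48  2.75]
shift cm [-2.98 -0.92  8.38]
turn deg [-1.07  2.52  0.1 ] shift in goal frame cm [-3.34 -1.07  8.22]
ring pts 1542 [ 0.52998586 -0.11083997  0.10004297] [ 0.54275497 -0.04885232  0.12897365] [ 0.53453232 -0.0800689   0.12697038]
```

View pics/w1.png

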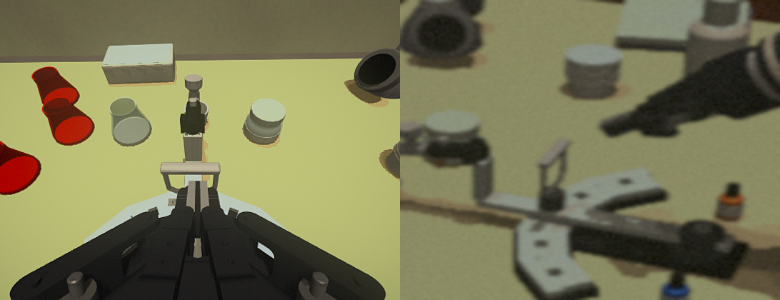

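The wrist view shows the ring square ahead (strap at (190,167)) with the shut fingers just behind it. Joint 3 is at its limit, so I use a steeper 45° slant, which brings the wrist forward.

```bash
cat >> h.py <<'E'
def ringgoal(sl=45,alpha=0.,dx=-.001,dz=-.003,back=0.,dy=0.,piv=(.3865,-.0755)):
    psi=-.021+alpha; G=Rt(np.radians(sl),psi); e=np.array([np.cos(psi),np.sin(psi),0]); n=np.array([-e[1],e[0],0])
    T=np.array([*piv,.094])+(.15+dx)*e+dy*n+[0,0,dz]; return T-(.025+back)*G[:,2],G
E
python3 - <<'E'
from h import *
to(*ringgoal(back=.05)); to(*ringgoal())
E
```

```text
shift cm [-2.23 -0.87  3.11]
turn deg [-1.11 -7.45  0.15] shift in goal frame cm [-1.82 -0.93  3.35]
shift cm [-2.88 -0.78  8.06]
turn deg [-1.11 -7.45  0.15] shift in goal frame cm [-1.82 -0.93  8.35]
```

```bash
python3 -m handwheel '[{"x":0,"y":-0.3,"z":0,"ax":-0.4,"ay":-2.5,"az":0,"grip":255},{"x":0,"y":-0.3,"z":0,"ax":-0.4,"ay":-2.5,"az":0,"grip":255},{"x":0,"y":-0.3,"z":0,"ax":-0.3,"ay":-2.5,"az":0.1,"grip":255},{"x":-0.4,"y":0,"z":0.6,"ax":0,"ay":0,"az":0,"grip":255},{"x":-0.4,"y":0,"z":0.6,"ax":0,"ay":0,"az":0,"grip":255},{"x":-0.4,"y":0,"z":0.6,"ax":0,"ay":0,"az":0,"grip":255},{"x":-0.3,"y":0,"z":0.6,"ax":0,"ay":0,"az":0,"grip":255},{"x":-0.3,"y":0,"z":0.6,"ax":0,"ay":0,"az":0,"grip":255},{"x":0,"y":0,"z":0.3,"ax":0,"ay":0,"az":0,"grip":255},{"x":0,"y":0,"z":0,"ax":0,"ay":0,"az":0,"grip":255}]'
python3 - <<'E'
from h import *
print(np.round(get_state()["qpos"],2)); to(*ringgoal(back=.05)); to(*ringgoal())
E
```

```text
t: 3.53
tool_pos: [0.4815, -0.0778, 0.1454]
eef_rot: [2.894, -0.03, 1.199]
contact_force: [-0.6, 0.3, 0.1]
opening: -0.0
grasp_force: 0.0
[-0.51 -0.02 -1.12 -0.26  0.34  2.78]
shift cm [-0.02 -0.03  0.16]
turn deg [ 0.05 -0.02  0.05] shift in goal frame cm [-0.02 -0.03  0.16]
shift cm [-0.03 -0.04  5.16]
turn deg [ 0.05 -0.02  0.05] shift in goal frame cm [-0.02 -0.03  5.16]
```

```bash
python3 -m handwheel '[{"x":0,"y":0,"z":0.5,"ax":0,"ay":0,"az":0,"grip":255},{"x":0,"y":0,"z":0.6,"ax":0,"ay":0,"az":0,"grip":255},{"x":0,"y":0,"z":0.6,"ax":0,"ay":0,"az":0,"grip":255},{"x":0,"y":0,"z":0.6,"ax":0,"ay":0,"az":0,"grip":255},{"x":0,"y":0,"z":0.6,"ax":0,"ay":0,"az":0,"grip":255},{"x":0,"y":0,"z":0.6,"ax":0,"ay":0,"az":0,"grip":255},{"x":0,"y":0,"z":0.6,"ax":0,"ay":0,"az":0,"grip":255},{"x":0,"y":0,"z":0.6,"ax":0,"ay":0,"az":0,"grip":255},{"x":0,"y":0,"z":0.4,"ax":0,"ay":0,"az":0,"grip":255},{"x":0,"y":0,"z":0,"ax":0,"ay":0,"az":0,"grip":255}]'
python3 - <<'E'
from h import *
st=get_state();print(np.round(st["qpos"],2)); to(*ringgoal())
s=snapshot("wrist"); t=snapshot("side")
f=cv2.resize(s["color"][150:420,100:460],(400,300)); c=cv2.resize(t["color"][160:250,280:394],(380,300))
cv2.imwrite("pics/w2.png",np.hstack([f,c])[:,:,::-1])
E
```

```text
t: 4.37
tool_pos: [0.5182, -0.0787, 0.1088]
eef_rot: [2.894, -0.029, 1.199]
contact_force: [1.2, -0.1, -0.3]
opening: 0.0001
grasp_force: 0.0
[-0.46  0.14 -1.13 -0.44  0.3   2.82]
shift cm [-0.04 -0.04 -0.02]
turn deg [ 0.04 -0.01  0.06] shift in goal frame cm [-0.04 -0.04 -0.02]
```

View pics/w2.png

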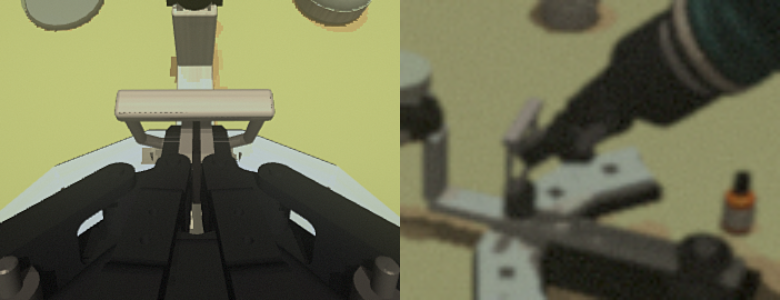

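```bash
python3 -m handwheel '[{"x":0.15,"y":0,"z":0.15,"ax":0,"ay":0,"az":0,"grip":255},{"x":0.15,"y":0,"z":0.15,"ax":0,"ay":0,"az":0,"grip":255},{"x":0.1,"y":0,"z":-0.1,"ax":0,"ay":0,"az":0,"grip":255},{"x":0.1,"y":0,"z":-0.1,"ax":0,"ay":0,"az":0,"grip":255},{"x":0.1,"y":0,"z":-0.1,"ax":0,"ay":0,"az":0,"grip":255},{"x":0.1,"y":0,"z":-0.1,"ax":0,"ay":0,"az":0,"grip":255},{"x":0.1,"y":0,"z":-0.1,"ax":0,"ay":0,"az":0,"grip":255},{"x":0.1,"y":0,"z":-0.1,"ax":0,"ay":0,"az":0,"grip":255},{"x":0,"y":0,"z":0,"ax":0,"ay":0,"az":0,"grip":255},{"x":0,"y":0,"z":0,"ax":0,"ay":0,"az":0,"grip":255}]'
python3 - <<'E'
from h import *
st=get_state(); s=snapshot("wrist"); W=cloud(s,st); t=snapshot("top")
for n,W in(("wrist",W),("side",cloud(snapshot("side")))):
    r=(W[...,2]>.12)&(W[...,2]<.16)&(np.abs(W[...,1]+.079)<.04)&(W[...,0]>.525)&(W[...,0]<.56); q=W[r]
    if r.any(): print(n,r.sum(),np.percentile(q,[2,50,98],axis=0).round(4))
print(np.round(st["qpos"],2))
E
```

```text
t: 5.3
tool_pos: [0.5215, -0.0787, 0.1176]
eef_rot: [2.894, -0.03, 1.198]
contact_force: [-4.6, 0.3, -5.1]
opening: -0.0001
grasp_force: 3.6
wrist 4418 [[ 0.5259 -0.1087  0.1221]
 [ 0.5346 -0.0801  0.1313]
 [ 0.5421 -0.0508  0.1327]]
side 93 [[ 0.5271 -0.1063  0.1219]
 [ 0.5331 -0.0724  0.1312]
 [ 0.54   -0.0452  0.1351]]
[-0.45  0.12 -1.11 -0.4   0.3   2.82]
```

```bash
python3 -m handwheel '[{"x":0.1,"y":0,"z":-0.1,"ax":0,"ay":0,"az":0,"grip":255},{"x":0.1,"y":0,"z":-0.1,"ax":0,"ay":0,"az":0,"grip":255},{"x":0.1,"y":0,"z":-0.1,"ax":0,"ay":0,"az":0,"grip":255},{"x":0.1,"y":0,"z":-0.1,"ax":0,"ay":0,"az":0,"grip":255},{"x":0.1,"y":0,"z":-0.1,"ax":0,"ay":0,"az":0,"grip":255},{"x":0.1,"y":0,"z":-0.1,"ax":0,"ay":0,"az":0,"grip":255},{"x":0.1,"y":0,"z":-0.1,"ax":0,"ay":0,"az":0,"grip":255},{"x":0,"y":0,"z":0,"ax":0,"ay":0,"az":0,"grip":255},{"x":0,"y":0,"z":0,"ax":0,"ay":0,"az":0,"grip":255},{"x":0,"y":0,"z":0,"ax":0,"ay":0,"az":0,"grip":255}]'
python3 - <<'E'
from h import *
st=get_state(); s=snapshot("wrist"); W=cloud(s,st)
r=(W[...,2]>.12)&(W[...,2]<.16)&(np.abs(W[...,1]+.079)<.04)&(W[...,0]>.525)&(W[...,0]<.56); q=W[r]
print(np.percentile(q,[2,50,98],axis=0).round(4), np.round(st["qpos"],2))
# arc plan: rotate about pivot to alpha, keep tip offset from the axis
p=np.array([.3865,-.0755]); R0=R.from_rotvec(st["eef_rot"]).as_matrix(); pos=np.array(st["tool_pos"])
for a in (.1,.2,.3,.384,.42):
    Z=R.from_rotvec([0,0,a]); d=pos-[*p,0]; g=Z.apply(d)+[*p,0]; to(g,Z.as_matrix()@R0)
E
```

```text
t: 6.28
tool_pos: [0.5216, -0.0786, 0.1275]
eef_rot: [2.894, -0.03, 1.198]
contact_force: [-4.3, -1.1, -7.5]
opening: -0.0003
grasp_force: 4.5
[[ 0.526  -0.1087  0.1254]
 [ 0.5343 -0.08    0.141 ]
 [ 0.5419 -0.0507  0.1425]] [-0.45  0.1  -1.09 -0.35  0.3   2.82]
shift cm [-0.04 -1.35 -0.05]
turn deg [ 4.05  0.01 -4.06] shift in goal frame cm [ 0.05 -1.35  0.05]
shift cm [-0.18 -2.69 -0.19]
turn deg [ 8.1   0.01 -8.11] shift in goal frame cm [ 0.2  -2.68  0.19]
shift cm [-0.42 -3.99 -0.42]
turn deg [ 12.15   0.02 -12.16] shift in goal frame cm [ 0.44 -3.99  0.43]
shift cm [-0.68 -5.06 -0.69]
turn deg [ 15.55   0.03 -15.57] shift in goal frame cm [ 0.71 -5.06  0.7 ]
shift cm [-0.82 -5.51 -0.83]
turn deg [ 17.01   0.03 -17.03] shift in goal frame cm [ 0.85 -5.51  0.83]
```

```bash
python3 -m handwheel '[{"x":0,"y":-0.26,"z":0,"ax":0.8,"ay":0,"az":-0.8,"grip":255},{"x":-0.01,"y":-0.5,"z":-0.01,"ax":1.5,"ay":0,"az":-1.5,"grip":255},{"x":-0.01,"y":-0.5,"z":-0.01,"ax":1.5,"ay":0,"az":-1.5,"grip":255},{"x":-0.01,"y":-0.5,"z":-0.01,"ax":1.5,"ay":0,"az":-1.5,"grip":255},{"x":0,"y":-0.5,"z":0,"ax":1.5,"ay":0,"az":-1.5,"grip":255},{"x":-0.01,"y":-0.5,"z":-0.01,"ax":1.5,"ay":0,"az":-1.5,"grip":255},{"x":-0.01,"y":-0.5,"z":-0.01,"ax":1.5,"ay":0,"az":-1.5,"grip":255},{"x":-0.01,"y":-0.5,"z":-0.01,"ax":1.5,"ay":0,"az":-1.5,"grip":255},{"x":0,"y":-0.26,"z":0,"ax":0.8,"ay":0,"az":-0.8,"grip":255},{"x":0,"y":0,"z":0,"ax":0,"ay":0,"az":0,"grip":255}]'
cat >> h.py <<'E'
def ring():
    st=get_state(); W=cloud(snapshot("wrist"),st); p=np.array([.3865,-.0755])
    d=W[...,:2]-p; rr=np.hypot(d[...,0],d[...,1]); an=np.arctan2(d[...,1],d[...,0])+.021
    m=(W[...,2]>.124)&(W[...,2]<.16)&(rr>.135)&(rr<.165); q=np.c_[W[m][:,:2],W[m][:,2]]
    top=q[q[:,2]>np.median(q[:,2])-.003]; c,sz,ang=cv2.minAreaRect(top[:,:2].astype(np.float32))
    g=np.array(c)-p
    print("ring n",len(top),"ctr",c,"size",sz,"rect deg",ang,"top z",np.median(top[:,2]),"r",np.hypot(*g),"alpha",np.arctan2(g[1],g[0])+.021)
    G=R.from_rotvec(st["eef_rot"]).as_matrix(); t=np.array(st["tool_pos"])+.025*G[:,2]
    print("finger alpha",np.arctan2(t[1]-p[1],t[0]-p[0])+.021,"r",np.hypot(*(t[:2]-p)),"yaw",np.arctan2(G[1,2],G[0,2])+.021,"F",np.round(st["contact_force"],1),"q",np.round(st["qpos"],2))
E
python3 -c "
from h import *
ring()"
```

```text
t: 7.17
tool_pos: [0.5165, -0.0391, 0.1275]
eef_rot: [-2.783, -0.391, -1.152]
contact_force: [-6.0, 0.0, -8.4]
opening: -0.0002
grasp_force: 4.6
ring n 3884 ctr (0.5265565514564514, -0.03700973838567734) size (0.020929746329784393, 0.062132466584444046) rect deg 16.006378173828125 top z 0.14129503424045253 r 0.14524922665891415 alpha 0.28919832850153804
finger alpha 0.29468409164596243 r 0.15263989851717327 yaw 0.2978621221081476 F [-6.   0.  -8.4] q [-0.49  0.1  -1.03 -0.18  0.51  2.54]
```

```bash
python3 -m handwheel '[{"x":0,"y":-0.19,"z":0,"ax":0.6,"ay":0,"az":-0.6,"grip":255},{"x":0,"y":-0.19,"z":0,"ax":0.6,"ay":0,"az":-0.6,"grip":255},{"x":-0.01,"y":-0.19,"z":-0.01,"ax":0.6,"ay":0,"az":-0.6,"grip":255},{"x":0,"y":-0.19,"z":0,"ax":0.6,"ay":0,"az":-0.6,"grip":255},{"x":0,"y":-0.19,"z":0,"ax":0.6,"ay":0,"az":-0.6,"grip":255},{"x":0,"y":-0.18,"z":0,"ax":0.5,"ay":0,"az":-0.5,"grip":255},{"x":0,"y":0,"z":0,"ax":0,"ay":0,"az":0,"grip":255},{"x":0,"y":0,"z":0,"ax":0,"ay":0,"az":0,"grip":255},{"x":0,"y":0,"z":0,"ax":0,"ay":0,"az":0,"grip":255},{"x":0,"y":0,"z":0,"ax":0,"ay":0,"az":0,"grip":255}]'
python3 -c "
from h import *
ring()"
```

```text
t: 8.05
tool_pos: [0.513, -0.0285, 0.1276]
eef_rot: [-2.737, -0.505, -1.133]
contact_force: [-4.9, -2.1, -7.6]
opening: -0.0003
grasp_force: 4.5
ring n 3877 ctr (0.5228281021118164, -0.025721140205860138) size (0.0204886794090271, 0.062179647386074066) rect deg 21.075885772705078 top z 0.14132875492386443 r 0.14513196170318401 alpha 0.37109849834882064
finger alpha 0.377725277208383 r 0.15258998318065473 yaw 0.3829903947062074 F [-4.9 -2.1 -7.6] q [-0.5   0.1  -1.01 -0.12  0.57  2.45]
```

```bash
python3 -m handwheel '[{"x":-0.1,"y":0,"z":0.1,"ax":0,"ay":0,"az":0,"grip":255},{"x":-0.1,"y":0,"z":0.1,"ax":0,"ay":0,"az":0,"grip":255},{"x":-0.15,"y":0,"z":0.15,"ax":0,"ay":0,"az":0,"grip":255},{"x":-0.15,"y":0,"z":0.15,"ax":0,"ay":0,"az":0,"grip":255},{"x":-0.15,"y":0,"z":0.15,"ax":0,"ay":0,"az":0,"grip":255},{"x":-0.15,"y":0,"z":0.15,"ax":0,"ay":0,"az":0,"grip":255},{"x":-0.15,"y":0,"z":0.15,"ax":0,"ay":0,"az":0,"grip":255},{"x":-0.15,"y":0,"z":0.15,"ax":0,"ay":0,"az":0,"grip":255},{"x":-0.1,"y":0,"z":0.1,"ax":0,"ay":0,"az":0,"grip":255},{"x":0,"y":0,"z":0,"ax":0,"ay":0,"az":0,"grip":255}]'
python3 -c "
from h import *
ring()"
```

```text
t: 8.93
tool_pos: [0.5141, -0.0288, 0.1116]
eef_rot: [-2.735, -0.506, -1.137]
contact_force: [0.5, -0.1, 0.5]
opening: 0.0002
grasp_force: 0.0
ring n 3986 ctr (0.5229782462120056, -0.025593459606170654) size (0.020882563665509224, 0.06208600103855133) rect deg 20.347984313964844 top z 0.12720689243725553 r 0.14531680722884652 alpha 0.3715694513467999
finger alpha 0.37317259882693904 r 0.15364073559897207 yaw 0.38232689075192305 F [ 0.5 -0.1  0.5] q [-0.5   0.14 -1.04 -0.19  0.57  2.45]
```

The ring top is back at 127 mm and the force is zero, so the pin is home. I drop a little more, then withdraw along the slant.

```bash
python3 -m handwheel '[{"x":-0.15,"y":0,"z":0.15,"ax":0,"ay":0,"az":0,"grip":255},{"x":-0.1,"y":0,"z":0,"ax":0,"ay":0,"az":0,"grip":255},{"x":0,"y":0,"z":-0.5,"ax":0,"ay":0,"az":0,"grip":255},{"x":0,"y":0,"z":-1,"ax":0,"ay":0,"az":0,"grip":255},{"x":0,"y":0,"z":-1,"ax":0,"ay":0,"az":0,"grip":255},{"x":0,"y":0,"z":-1,"ax":0,"ay":0,"az":0,"grip":255},{"x":0,"y":0,"z":-1,"ax":0,"ay":0,"az":0,"grip":255},{"x":0,"y":0,"z":-1,"ax":0,"ay":0,"az":0,"grip":255},{"x":0.5,"y":0,"z":-1,"ax":0,"ay":0,"az":0,"grip":255},{"x":0.5,"y":0,"z":-0.5,"ax":0,"ay":0,"az":0,"grip":255}]'
python3 - <<'E'
from h import *
ring()
s=snapshot("wrist"); t=snapshot("side")
cv2.imwrite("pics/end.png",np.hstack([cv2.resize(s["color"],(400,300)),cv2.resize(t["color"][170:290,220:372],(380,300))])[:,:,::-1])
E
```

```text
t: 9.82
tool_pos: [0.4721, -0.0439, 0.1656]
eef_rot: [-2.736, -0.504, -1.135]
contact_force: [-0.2, -0.2, -0.7]
opening: -0.0002
grasp_force: 0.0
ring n 1504 ctr (0.5264433026313782, -0.0243171788752079) size (0.011885733343660831, 0.06167658418416977) rect deg 20.760557174682617 top z 0.12720920012684436 r 0.14900942631145841 alpha 0.3716274361243616
finger alpha 0.37592070077749606 r 0.10896227467509717 yaw 0.3825469666558088 F [-0.2 -0.2 -0.7] q [-0.61 -0.03 -0.98  0.11  0.62  2.34]
```

View pics/end.png

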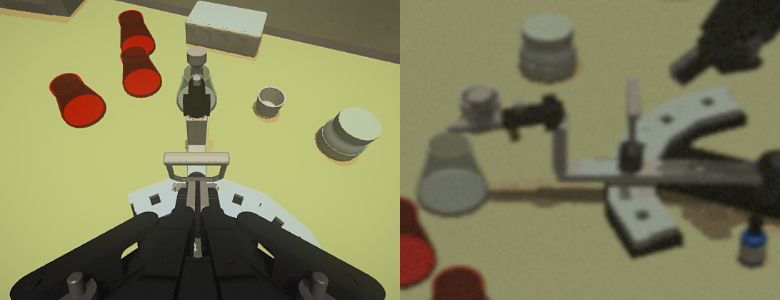

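The airbrush now hangs over the glass flask (wrist view about (197,85); side view nozzle (455,127) above the flask mouth at (452,145)). The ring top is at its home height and the hand is clear. I hand in.

```bash
python3 -c "
from rig import *
print(hand_in())"
```

```text
the job is handed in; nothing more can be done
None
```

I lifted the pin by its ring, swung the arm one hole left and let the pin drop home. The airbrush now hangs over the glass flask with the hand clear, and the job is handed in with no verdict returned.

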